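# Push the leaflet pack home in the screw press and wind the platen down onto it

### The job

A leaflet lies between two wooden pressing boards, and this pack still sticks out of the front of the small screw press. With your fingertips push the pack straight in until it stands square against both register pins at the back of the bed, then turn the wing screw clockwise, stroke after stroke with a fingertip against its wings, until the platen bears firmly on the pack; a quarter to half a turn past first touch is right, more would crush the leaflet. Do not pinch or lift anything, and leave the things standing round the press where they are.

Things in the scene. Friction and masses are not known exactly. Their poses are not given: they have to be found in the camera images.
- press: fixed C-shaped bench press of grey cast metal, open to the front. Origin at table level on the axis of its screw; x points to its rear, y to its left, z up. Bed: flat, its top 16 mm above the table, x -95 to +130 mm, y -62 to +62 mm. Column x +88 to +120 mm, 56 mm wide. Arm above the bed: z 76 to 100 mm, 46 mm wide, its rounded nose 56 mm wide and reaching to x -40 mm.
- register_pins (a point): point on the bed midway between the fronts of two steel register pins (8 mm across, 14 mm high, 72 mm apart) at the rear of the bed, at x +50 mm of the press; its axes are the press's. The pack is home when its back edge touches both pins; its centre then lies 75 mm in front of this point.
- pack: loose pack, about 0.35 kg: two pale wooden pressing boards with papers between, 150 mm long (its x, along the bed), 110 mm wide (its y), 24 mm thick, springy under the platen (16 N per mm); origin at the centre of its underside. It lies on the bed, its rear under the raised platen, 20 to 45 mm too far forward, up to 5 degrees askew.
- pack_front (a point): middle of the pack's front edge (the free edge at the press's open side), half-way up, 28 mm above the table; the frame's x points into the press
- platen (a joint): how far the steel pressing plate (platen, 105 x 94 x 11 mm) has come down, m: 0 when wound fully up, its underside then 48.5 mm above the table and 8.5 mm above the pack's top; 0.0085 when it just touches the pack.
- screw (a joint): angle of the wing screw, rad, growing clockwise seen from above, which winds the platen, and the screw with it, down by 6 mm a turn. It starts between 0 and 3.1, touches the pack at about 8.9, and stays where it is left. It turns stiffly: about 0.08 N m, or 3 N at the wings, and more once the platen presses.
- wing_hub (a point): point on the screw's axis half-way up its two wings, its x along one wing, the other wing opposite. Each wing is an upright lobe 6 mm thick, out to 38 mm from the axis, up to 29 mm high, about 13 mm above and below this point; the hub is 25 mm across. This point lies 26 mm above the arm with the platen up and sinks as the screw turns. A brass flange 34 mm across, 7 mm high, lies on the arm under it.
- guide_rod (a point): top of the 11 mm steel guide rod behind the screw, 46 mm from the screw's axis toward the press's rear; it is fixed to the platen, stands about 38 mm above the arm with the platen up and sinks with it. It blocks a finger from going right round the screw.
- brass_weight: round brass book weight with a knob on top, 49 mm across, 49 mm high; origin at the centre of its underside; loose bystander beside the press
- steel_weight: round steel book weight with a knob on top, 47 mm across, 41 mm high; origin at the centre of its underside; loose bystander beside the press
- loupe: black stand loupe, 42 mm across, 34 mm high; origin at the centre of its underside; loose bystander beside the press
- strip_tin: flat round dark-green tin, 64 mm across, 23 mm high; origin at the centre of its underside; loose bystander
- swab_jar: glass jar of cotton swabs, 79 mm across the swabs, 96 mm high; origin at the centre of its underside; loose bystander
- beaker: glass beaker, 59 mm across, 67 mm high; origin at the centre of its underside; loose bystander
- hake_brush: flat wooden hake brush lying on the table, 51 x 185 x 10 mm (length along its y); origin under its centre; loose bystander
There are look-alikes about, which are no part of the job. Several things have the shape of the pack; the one meant has the colours described above.

How it is judged (in metres and radians):
On the way, in this order (a step that is already met when the one before it is completed fails the run):
1. the pack stands home and square against both register pins, the platen still clear of it (x of pack in the frame of press between -0.03 and -0.019 m and y of pack in the frame of press between -0.02 and 0.02 m and angle between the x axis of pack and the x axis of press, either way round below 0.06 rad and contact force between platen and pack below 0.5 N), for 0.2 s.
2. the platen is wound down until it bears on the pack (x of pack in the frame of press between -0.03 and -0.019 m and y of pack in the frame of press between -0.02 and 0.02 m and angle between the x axis of pack and the x axis of press, either way round below 0.06 rad and contact force between platen and pack above 10 N), for 0.2 s.
At the end, for the whole second after the job is handed in: the pack lies home within 5 mm, within 20 mm of the middle and within 3.4 degrees of square, the platen presses on it with more than 10 N, and screw and pack are at rest (all of step 2 and velocity of joint screw between -0.05 and 0.05 rad/s and linear speed of pack below 0.01 m/s); the robot touches nothing.
It fails at once if the platen presses on the pack before it is home (contact force between platen and pack above 3 N and (x of pack in the frame of press below -0.032 m or x of pack in the frame of press above -0.017 m)).
It fails at once if the pack is crushed (more than 75 N under the platen) (contact force between platen and pack above 75 N).
It fails at once if the pack is lifted or tipped off the bed (z of pack in the frame of press above 0.022 m or angle between pack's own z axis and vertical above 0.1 rad).
It fails at once if the screw is pinched or rammed (more than 25 N between fingers and screw) (contact force between the fingers and screw above 25 N).
It fails at once if a bystander is shifted by more than 15 mm, lifted or knocked over (distance of any of brass_weight, steel_weight, loupe, strip_tin, swab_jar, beaker, hake_brush from where it was at the start of the episode above 0.015 m or angle between any of brass_weight, steel_weight, loupe, strip_tin, swab_jar, beaker, hake_brush's own z axis and vertical above 0.3 rad).
It also fails if it takes over 72 s, if anything falls off the work surface, if the arm or the gripper's body presses on something with over 40 N, if the wrist force passes 120 N, or if a joint passes its speed limit or range.

### The arm

A 7-joint arm with a two-finger parallel gripper is mounted at the origin on a cart in front of the work surface, level with it; the furniture and walls round the work are solid. World frame = base frame: x ahead of the robot, y to its left, z up, the work surface at z = 0. Lengths are in mm, angles in rad, forces in N, time in s.
With the tool pointing down it reaches from about 400 to 925 mm from the base axis. Payload 5.6 kg.
Tool frame: the origin (TCP) lies on the centre line of the jaws, within the pads' length; the fingertips stand ctrl.nose_length ahead of it and the grasp point (between the pads) is the TCP (ctrl.nose_length is the distance from the TCP to the fingertips, in mm); z points along the fingers, y is the line along which they close (so a half turn about z gives the same grasp; the last joint's range is limited). The gripper opens to 85 mm and grips with 20 to 120 N. Pads are 22 mm wide; open, the fingers measure 114 mm over their backs; the gripper's body (76 mm by 85 mm) begins 54 mm behind the grasp point. The pads swing forward as they close: fully open they stand 13 mm farther back than shut.
Start: joints at [-1.36, 0.468, -0.012, 1.603, 0.006, 1.071, -0.056], TCP at [163.245, 629.173, 250.29] pointing down, gripper open.
Joint ranges: [-2.53, 2.53], [-0.31, 2.02], [-1.57, 1.55], [0.28, 2.44], [-1.29, 4.43], [0.15, 1.84], [-2.92, 2.92]. Speed limits (rad/s): [2.57, 2.57, 3.14, 3.14, 3.14, 3.14, 3.14].

### API

Orientations are given as a unit quaternion [w, x, y, z].
In Python, from station import telemetry, vision, order, ctrl gives the robot as it stands. The module is installed in compiled form; this text tells all that it offers.
- The arm moves only by the tool send_rows, never from a script. Its argument "deltas" is a list of rows, each a list of 7 numbers: the shift along the tool's x, y, z in mm, then the turn, a rotation vector about the tool's x, y, z in degrees, then the opening, from 0 (shut) to 1 (fully open). In form: [[tx, ty, tz, ax, ay, az, fingers], ...]. A call has 1 to 20 rows; each row shifts and turns the commanded pose from where the row before left it, along the tool's axes as they then stand; what a row does not reach is not made up. A row lasts 1/10 s, in which the tool goes at most 50 mm and 8.59 degrees, less where a joint would pass 70% of its speed; a pose out of reach is approached as far as the arm can. A call is refused whole if a number of a shift passes 50 or a number of a turn 8.59, either way. A call with a gripper value outside its range is refused whole. The fingers move at their own pace and stop on an object; the grip force is fixed at half the most. Time passes only in rows, so rows that do not move let the fingers close. It gives the time, the measured TCP pose, the force, the opening and the grip force at its end, in the units of the state.
- telemetry.get_state(): the state, without advancing time (a new reading comes with each control period).
- vision.read_camera(name): name is "scene" or "top" or "wrist"; returns (picture, depth): 480x640x3 uint8, red, green, blue; 480x640 float32, mm along the optical axis (not along the pixel's ray), 0 where there is no reading.
- vision.calibration(name): a dict with "fx", "fy", "cx", "cy" (pixels), "position" and "attitude" of the camera in the world. Camera axes: x right, y down, z forward; pixel columns grow to the right and rows downward; lengths in mm; the calibration is good to about 2 mm. A picture is of the moment at which its call begins: read the wrist's pose just before it. calibration takes no time and is no camera call; for the wrist camera it gives the pose at the moment of the call.
- order.close_job(): hands the job in; it is judged then, once.
The state is a dict: "time": time; "q": joint angles; "joint_velocities": joint speeds; "joint_torque": joint torques, N m; "ee_pos": TCP position; "orientation": TCP orientation; "ft_force": force on the tool from outside, world axes, zero at the start; "torque": the same for the moment, N m; "width": opening from 0.0 (shut) to 1.0 (fully open); "grip_force": force on a finger pad.
Only numpy, scipy, OpenCV 4.12 (cv2) and the standard library are available. Lean on these libraries where they do the work, as an engineer would, in place of code of your own. Each camera call takes 0.05 s, during which the arm holds its last target. There are 200 camera calls.

## Working session

There is one attempt and no reset: what is moved stays moved. The work goes in short steps, Python scripts to look and compute and a tool call to move; the robot and the scene stay as the last step left them, time stands still between calls to the robot, and variables do not carry over. Pictures are saved under pics/ and viewed, at most 10 in all, crops included, and the job is handed in when it is done.

Besides the shell and the picture viewer there is one more tool, called after "Call:" as name([rows], argument=value, ...), one row to a line, values as JSON. send_rows: Moves the arm, as the interface text tells. Its arguments: {"type":"object","properties":{"deltas":{"type":"array"}},"required":["deltas"]}

```bash
mkdir -p pics
cat > h.py <<'E'
from station import telemetry, vision, order, ctrl
import numpy as np, cv2
from scipy.spatial.transform import Rotation as R
def rot(q): return R.from_quat([q[1],q[2],q[3],q[0]]).as_matrix()
def cal(n):
    c=vision.calibration(n); a=np.array(c["attitude"],float)
    M=rot(a) if a.size==4 else a.reshape(3,3)
    return c,M,np.array(c["position"],float)
def cloud(n):
    c,M,p=cal(n); im,d=vision.read_camera(n)
    v,u=np.mgrid[:480,:640]
    P=np.stack([(u-c["cx"])/c["fx"]*d,(v-c["cy"])/c["fy"]*d,d],-1)
    return im,d,P@M.T+p
def onplane(n,uv,z):
    c,M,p=cal(n); r=M@np.array([(uv[0]-c["cx"])/c["fx"],(uv[1]-c["cy"])/c["fy"],1.])
    return p+r*(z-p[2])/r[2]
def save(n,im): cv2.imwrite("pics/"+n+".png",im[...,::-1])
E
python3 - <<'E'
from h import *
print(telemetry.get_state(), ctrl.nose_length)
for n in("scene","top","wrist"):
    print(vision.calibration(n)); im,d,P=cloud(n); save(n+"0",im); np.savez("pics/"+n+"0.npz",im=im,P=P,d=d)
E
```

```text
{'time': 0.0, 'q': array([-1.35998278,  0.46836559, -0.0115715 ,  1.60364323,  0.00595069,
        1.07142089, -0.05629584]), 'joint_velocities': array([-0.00114624,  0.00118629, -0.00062768, -0.00026452, -0.00050403,
       -0.00056412, -0.00157098]), 'joint_torque': array([ 7.22921413e-04, -5.32366955e+01,  2.18005740e-02, -2.51310307e+01,
        1.14230340e-02,  7.57639878e-03,  3.02016279e-07]), 'ee_pos': array([163.14858679, 628.63465538, 249.33768481]), 'orientation': array([-6.60162819e-05,  1.26621564e-01,  9.91950688e-01, -8.98887688e-04]), 'ft_force': array([-0.85288692, -0.19857014,  0.56661211]), 'torque': array([ 0.00665632, -0.00679785,  0.04202403]), 'grip_force': 0.0, 'width': 0.9974923650593075} 19.0
{'fx': 470.1015437987625, 'fy': 470.1015437987625, 'cx': 325.6138636371333, 'cy': 239.15965080961547, 'position': array([-114.92332015, -231.06442357,  920.07949896]), 'attitude': array([-0.34754566,  0.81291996, -0.43290363,  0.17597614])}
{'fx': 558.9044099263499, 'fy': 558.9044099263499, 'cx': 318.7550490431221, 'cy': 241.5531056116964, 'position': array([ 336.97030697,  257.91913406, 1651.73371236]), 'attitude': array([-0.05351773,  0.70553921, -0.7040655 ,  0.06034939])}
{'fx': 369.5390128002276, 'fy': 369.5390128002276, 'cx': 320.7798012309474, 'cy': 236.39667877670905, 'position': array([ 98.11669913, 645.7786698 , 373.12791694]), 'attitude': array([0.10610436, 0.78379648, 0.60647194, 0.08122023])}
```

View pics/scene0.png

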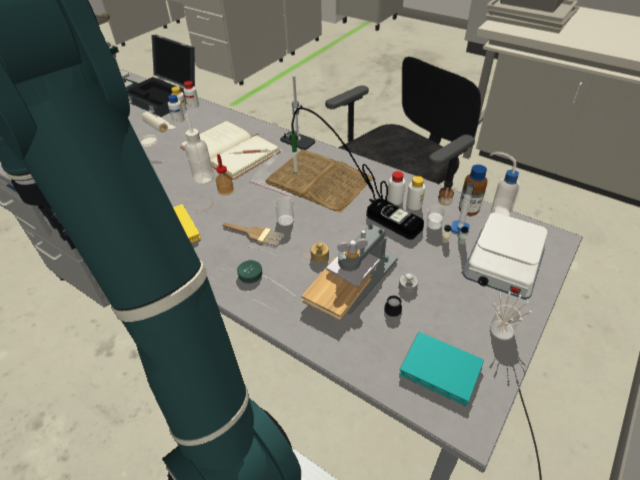

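View pics/top0.png

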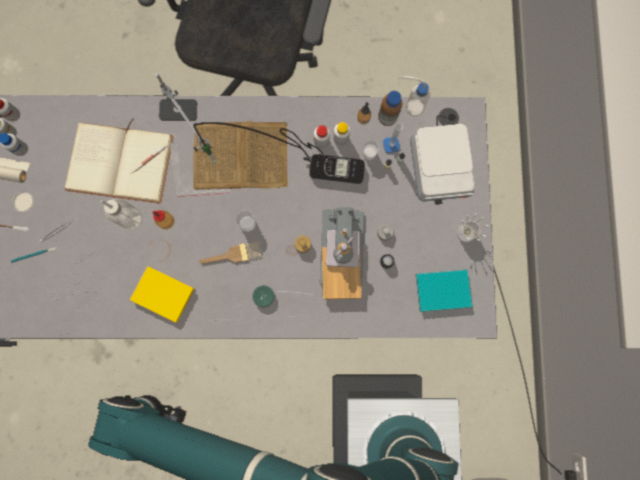

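The pack is the pale-wood board at top (342,275) / scene (340,288), in the press. The look-alikes are the teal box at top (444,290) and the yellow box at (162,294), both the wrong colour and both outside the press. I'll confirm this in a crop and measure.

Run:
```python
from h import *
t=np.load("pics/top0.npz"); im,P=t["im"],t["P"]
s=np.load("pics/scene0.npz")
a=cv2.resize(im[190:320,230:430],(800,520),interpolation=cv2.INTER_CUBIC); save("croptop",a)
b=cv2.resize(s["im"][215:330,280:430],(782,600),interpolation=cv2.INTER_CUBIC); save("cropscene",b)
for nm,D in(("top",t),("scene",s)):
    im,P=D["im"],D["P"]
    hsv=cv2.cvtColor(im,cv2.COLOR_RGB2HSV)
    m=((hsv[...,0]>8)&(hsv[...,0]<25)&(hsv[...,1]>90)&(hsv[...,2]>120)&(P[...,2]>33)&(P[...,2]<48)).astype(np.uint8)
    n,l,st,c=cv2.connectedComponentsWithStats(m)
    for i in range(1,n):
        if st[i,4]>100: 
            q=P[l==i]; print(nm,st[i],np.median(q[:,2]),cv2.minAreaRect(q[:,:2].astype(np.float32)))
im,P=t["im"],t["P"]
# steps: heights in press region
for v,u in((246,342),(240,342),(214,342),(222,342),(290,342),(255,335),(230,342),(228,342),(150,250)): print(v,u,P[v,u].round())
# bystanders
for n,(u,v) in dict(brass=(304,244),steel=(386,233),loupe=(387,261),tin=(263,296),jar=(468,231),beaker=(247,221),brush=(235,254)).items(): print(n,P[v,u].round())
```

```text
top [ 322  247   39   52 1205] 40.5944869033583 ((510.19195556640625, 178.2642059326172), (150.04689025878906, 108.65606689453125), 2.0994713306427)
scene [ 302  268   56   49 1290] 40.24494808180248 ((487.40765380859375, 176.9915313720703), (108.4209976196289, 110.96882629394531), 1.9789754152297974)
246 342 [570. 180. 143.]
240 342 [592. 178. 113.]
214 342 [667. 178. 106.]
222 342 [644. 178. 108.]
290 342 [458. 175.  38.]
255 335 [546. 199. 137.]
230 342 [621. 178. 109.]
228 342 [628. 177. 101.]
150 250 [881. 451.  26.]
brass [591. 285.  45.]
steel [626.  44.  33.]
loupe [544.  43.  30.]
tin [441. 403.  31.]
jar [ 639. -207.    0.]
beaker [667. 457.   5.]
brush [566. 490.  11.]
```

View pics/croptop.png

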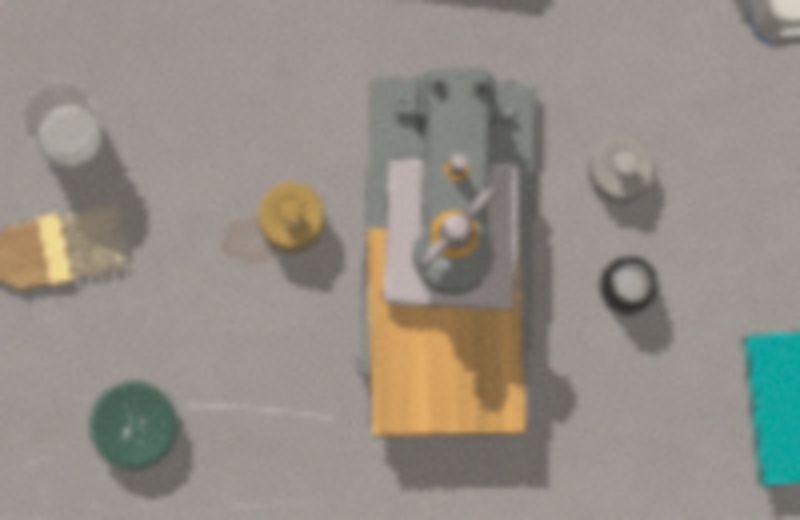

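View pics/cropscene.png

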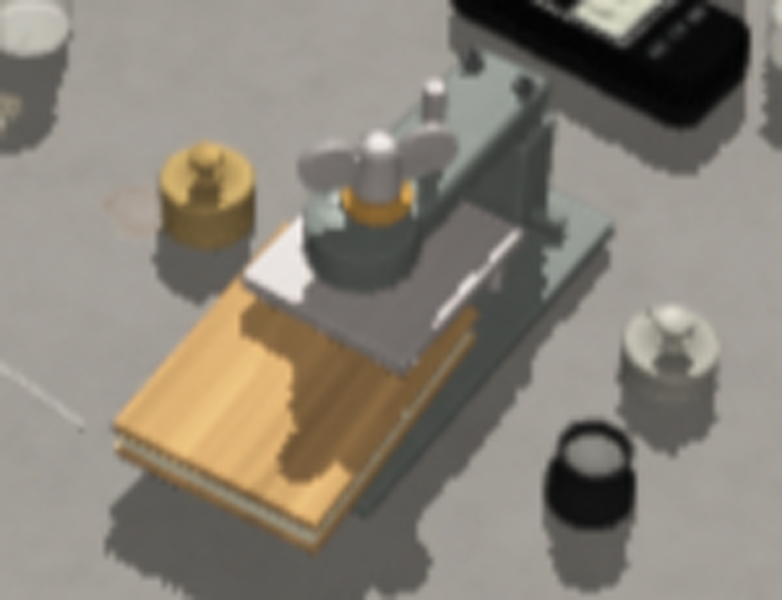

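The crops show wooden boards with papers between them, jutting from the grey press, so the pack is confirmed. The wing runs from about crop (430,250) to (490,190). Next I'll estimate the press pose from the clouds, then move the wrist camera close.

Run:
```python
from h import *
for nm in("top","scene"):
    D=np.load(f"pics/{nm}0.npz"); P=D["P"].reshape(-1,3); im=D["im"].reshape(-1,3).astype(int)
    near=(P[:,0]>420)&(P[:,0]<740)&(P[:,1]>90)&(P[:,1]<265)
    for lo,hi,t in((96,106,"arm"),(54,64,"platen"),(35,45,"pack"),(11,22,"bed")):
        q=P[near&(P[:,2]>lo)&(P[:,2]<hi)]
        if t!="pack": 
            c=im[near&(P[:,2]>lo)&(P[:,2]<hi)]; q=q[(c.max(1)-c.min(1))<40]
        print(nm,t,len(q),np.median(q[:,2]).round(1),cv2.minAreaRect(q[:,:2].astype(np.float32)),q.min(0).round(),q.max(0).round())
c,M,p=cal("wrist"); s=telemetry.get_state(); T=rot(s["orientation"])
print("cam in tool",T.T@(p-s["ee_pos"]),"axis",T.T@M[:,2],"xaxis",T.T@M[:,0]); print(T)
```

```text
top arm 572 100.7 ((610.5833740234375, 175.84625244140625), (53.43093490600586, 158.6018524169922), 89.38563537597656) [531. 149.  96.] [690. 203. 106.]
top platen 491 59.3 ((605.5231323242188, 173.00830078125), (93.17674255371094, 160.72471618652344), 87.63121032714844) [525. 126.  54.] [687. 222.  64.]
top pack 1061 40.4 ((548.1689453125, 179.49412536621094), (226.12362670898438, 109.88614654541016), 1.6393293142318726) [434. 123.  35.] [661. 233.  45.]
top bed 623 16.5 ((565.6329956054688, 177.26422119140625), (282.3252258300781, 160.13668823242188), 5.616149425506592) [422.  95.  11.] [702. 259.  22.]
scene arm 559 100.0 ((609.001220703125, 173.975830078125), (55.9639778137207, 158.10910034179688), 89.88797760009766) [530. 146.  96.] [688. 202. 106.]
scene platen 710 58.8 ((604.18798828125, 171.19076538085938), (94.50122833251953, 164.6268768310547), 87.03716278076172) [522. 124.  54.] [685. 221.  64.]
scene pack 1614 40.2 ((558.0771484375, 178.61181640625), (250.2158203125, 111.94989776611328), 1.6889212131500244) [432. 120.  35.] [684. 234.  45.]
scene bed 593 16.3 ((554.8003540039062, 136.9525909423828), (102.64251708984375, 286.0921630859375), 72.91281127929688) [433. 106.  11.] [699. 228.  22.]
cam in tool [ 6.72008275e+01 -4.02406831e-03 -1.23713510e+02] axis [-2.64719210e-01  1.89447676e-04  9.64325518e-01] xaxis [-9.12799529e-05  9.99999971e-01 -2.21513611e-04]
[[-9.67960509e-01  2.51102372e-01 -2.26534376e-04]
 [ 2.51102447e-01  9.67959585e-01 -1.34259065e-03]
 [-1.17851576e-04 -1.35645807e-03 -9.99999073e-01]]
```

Call:
send_rows([
  [0,0,-10,0,0,-7.3,1],
  [0,0,-10,0,0,-7.3,1],
  [-22,-32,-2,0,0,0,1],
  [-22,-32,-2,0,0,0,1],
  [-22,-32,-2,0,0,0,1],
  [-22,-32,-2,0,0,0,1],
  [-22,-32,-2,0,0,0,1],
  [-22,-32,-2,0,0,0,1],
  [-22,-32,-2,0,0,0,1],
  [-22,-32,-2,0,0,0,1],
  [-22,-32,-2,0,0,0,1],
  [-22,-32,-2,0,0,0,1],
  [-22,-32,-2,0,0,0,1],
  [-22,-32,-2,0,0,0,1],
  [-22,-32,-2,0,0,0,1],
  [-10,-36,0,0,0,0,1],
  [0,0,0,0,0,0,1],
  [0,0,0,0,0,0,1],
])

```text
time: 1.95
ee_pos: [459.7, 176.8, 296.2]
orientation: [-0.0, 0.001, 1.0, 0.0]
ft_force: [-0.5, -0.3, 0.0]
width: 0.998
grip_force: 0.0
```

```bash
cat > look.py <<'E'
from h import *
import sys
def look(tag):
    s=telemetry.get_state(); im,d,P=cloud("wrist"); save(tag,im); np.savez(f"pics/{tag}.npz",im=im,P=P)
    print("t",s["time"],"tcp",s["ee_pos"].round(1),"q",s["q"].round(2)); T=rot(s["orientation"]); print("tool yaw(y axis -90)",np.degrees(np.arctan2(T[1,1],T[0,1]))-90)
    Q=P.reshape(-1,3); c=im.reshape(-1,3).astype(int); near=(Q[:,0]>410)&(Q[:,0]<740)&(Q[:,1]>90)&(Q[:,1]<265)
    for lo,hi,t in((97,103.5,"arm"),(50,63,"platen"),(36,44,"pack"),(13,20,"bed"),(108,150,"screw")):
        k=near&(Q[:,2]>lo)&(Q[:,2]<hi); wood=(c[:,0]-c[:,2])>60
        k&= wood if t=="pack" else ~wood
        q=Q[k]
        if len(q)>30:
            # keep the largest blob
            m=k.reshape(480,640).astype(np.uint8); n,l,st,_=cv2.connectedComponentsWithStats(m); i=1+np.argmax(st[1:,4]); q=P[l==i]
            print(t,len(q),np.median(q[:,2]).round(2),[np.round(x,1) for x in cv2.minAreaRect(q[:,:2].astype(np.float32))],q.min(0).round(1),q.max(0).round(1))
    return s,im,P
if __name__=="__main__": look(sys.argv[1])
E
python3 look.py w1
```

```text
t 1.95 tcp [459.7 176.8 296.2] q [-0.63  0.15  0.22  1.94 -0.04  1.06  1.17]
tool yaw(y axis -90) -0.0627278573334138
arm 1609 100.23 [array([619.8, 172.4]), array([45. , 81.1]), np.float64(86.3)] [580.7 148.2  97. ] [660.7 195.6 103.4]
platen 4207 59.05 [array([578.3, 173.9]), array([ 93.6, 105.4]), np.float64(87.7)] [524.1 125.9  50.1] [632.5 222.3  61.6]
pack 8416 40.18 [array([510.3, 177.8]), array([148.6, 108.7]), np.float64(1.9)] [434.9 121.4  36.9] [583.  233.5  43.3]
bed 1407 16.26 [array([587.6, 128.6]), array([ 32.5, 223.2]), np.float64(87.8)] [475.5 108.2  13.6] [699.  142.1  19.3]
screw 1526 134.67 [array([570.2, 172.9]), array([22. , 74.2]), np.float64(33.9)] [542.3 146.9 109.5] [598.1 200.7 143.3]
```

View pics/w1.png

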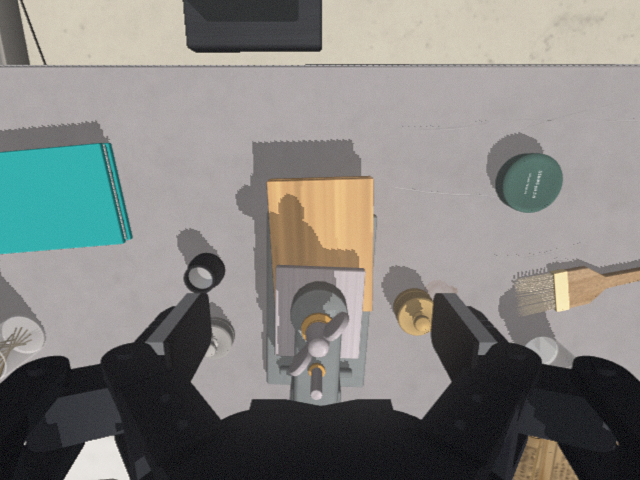

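The wrist view shows the pack with its front edge at row 178, the wing screw at (318,347), and the guide rod at (317,380). The press yaw is about -2.3° with its axis at (570,173). The pack sits at press x ≈ -60, about 4.2° askew, so it needs about 35 mm. I'll go down in front of it with the fingers open.

Call:
send_rows([
  [20,1,0,0,0,2.3,1],
  [20,2,10,0,0,0,1],
  [11,0,25,0,0,0,1],
  [0,0,30,0,0,0,1],
  [0,0,30,0,0,0,1],
  [0,0,30,0,0,0,1],
  [0,0,30,0,0,0,1],
  [0,0,30,0,0,0,1],
  [0,0,30,0,0,0,1],
  [0,0,25,0,0,0,1],
  [0,0,12,0,0,0,1],
  [0,0,6,0,0,0,1],
  [0,0,0,0,0,0,1],
])

```text
time: 3.3
ee_pos: [408.6, 182.2, 38.1]
orientation: [-0.0, 0.019, 1.0, 0.0]
ft_force: [0.4, 0.1, 0.1]
width: 1.0
grip_force: 0.0
```

```bash
python3 look.py w2
```

```text
t 3.3 tcp [408.6 182.2  38.1] q [-0.61  0.5   0.13  2.22 -0.15  0.43  1.18]
tool yaw(y axis -90) -2.19107110153233
arm 189 99.56 [array([412.9, 220.9]), array([5.3, 5.7]), np.float64(87.6)] [410.1 218.4  97. ] [415.9 223.7 101.4]
platen 395 56.06 [array([415.6, 224.7]), array([ 1.3, 11.1]), np.float64(88.3)] [410. 224.  50.] [421.1 225.4  62.9]
pack 4001 40.12 [array([442.9, 182.7]), array([17. , 94.5]), np.float64(0.8)] [433.8 135.4  38.2] [450.8 229.9  42.1]
bed 819 18.65 [array([435.8, 178.7]), array([  2.3, 102.8]), np.float64(1.6)] [433.7 127.3  15.2] [438.  230.1  20. ]
```

View pics/w2.png

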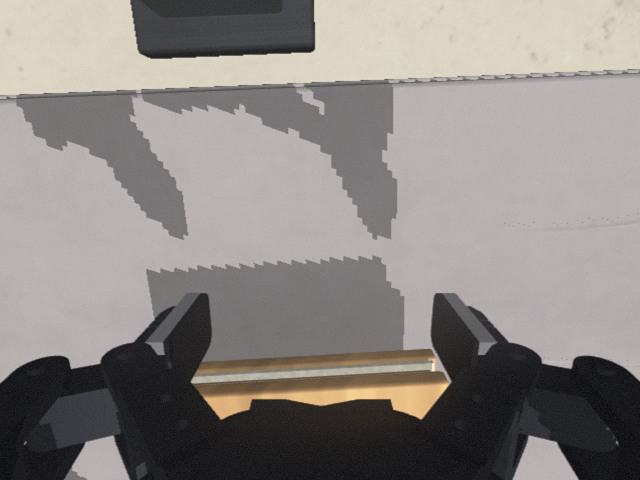

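Call:
send_rows([
  [0,-2,2,0,0,0.1,0.7],
  [0,0,0,0,0,0,0.7],
  [0,0,0,0,0,0,0.7],
  [-5,0,0,0,0,0,0.7],
  [-4,0,0,0,0,0,0.7],
  [-3,0,0,0,0,0,0.7],
  [-3,0,0,0,0,0,0.7],
  [-3,0,0,0,0,0,0.7],
  [-3,0,0,0,0,0,0.7],
  [-3,0,0,0,0,0,0.7],
  [-3,0,0,0,0,0,0.7],
  [-3,0,0,0,0,0,0.7],
  [-3,0,0,0,0,0,0.7],
  [-3,0,0,0,0,0,0.7],
  [-3,0,0,0,0,0,0.7],
  [-3,0,0,0,0,0,0.7],
  [0,0,0,0,0,0,0.7],
])

```text
time: 5.05
ee_pos: [451.5, 177.7, 36.3]
orientation: [0.001, 0.021, 1.0, 0.0]
ft_force: [-0.4, -0.4, 0.1]
width: 0.698
grip_force: 0.3
```

Run:
```python
from look import *
s,im,P=look("w3"); print(s["ft_force"],s["width"])
```

```text
t 5.05 tcp [451.5 177.7  36.3] q [-0.55  0.54  0.13  2.13 -0.15  0.47  1.22]
tool yaw(y axis -90) -2.3849101598271716
arm 3444 100.22 [array([439.9, 178.2]), array([30.3,  3.6]), np.float64(88.4)] [438.  163.1  97. ] [442.  193.4 103.5]
platen 1222 56.64 [array([448.8, 141.4]), array([14. , 23.5]), np.float64(87.9)] [437.1 134.7  50. ] [460.8 148.7  63. ]
pack 8324 40.14 [array([474.2, 176.8]), array([67.4, 26.1]), np.float64(87.7)] [460.6 143.1  37.7] [488.5 210.5  43.9]
bed 430 18.79 [array([462.2, 177.1]), array([61.8,  2. ]), np.float64(88.0)] [460.4 146.2  16.6] [464. 208.  20.]
screw 10304 113.37 [array([436. , 178.3]), array([63.5, 13. ]), np.float64(87.5)] [428.9 146.4 108. ] [443.9 209.8 119.9]
[-0.43676335 -0.38953772  0.08013299] 0.6978064723092697
```

Call:
send_rows([
  [-2,0,0,0,0,0,0.7],
  [-2,0,0,0,0,0,0.7],
  [-1.5,0,0,0,0,0,0.7],
  [-1.5,0,0,0,0,0,0.7],
  [-1,0,0,0,0,0,0.7],
  [-1,0,0,0,0,0,0.7],
])

```text
time: 5.7
ee_pos: [459.7, 177.6, 36.3]
orientation: [0.0, 0.02, 1.0, 0.0]
ft_force: [-1.9, 0.7, 1.2]
width: 0.701
grip_force: 1.3
```

Call:
send_rows([
  [-1,0,0,0,0,0,0.7],
  [-1,0,0,0,0,0,0.7],
  [0,0,0,0,0,0,0.7],
])

```text
time: 6.0
ee_pos: [460.7, 177.5, 36.1]
orientation: [-0.001, 0.02, 1.0, -0.0]
ft_force: [-4.7, 0.5, 2.7]
width: 0.698
grip_force: 2.6
```

Call:
send_rows([
  [-1,0,0,0,0,0,0.7],
  [-1,0,0,0,0,0,0.7],
  [0,0,0,0,0,0,0.7],
  [0,0,0,0,0,0,0.7],
])

```text
time: 6.4
ee_pos: [460.8, 177.5, 35.9]
orientation: [-0.003, 0.02, 1.0, -0.0]
ft_force: [-9.6, 0.8, 5.4]
width: 0.699
grip_force: 4.6
```

Call:
send_rows([
  [8,0,0,0,0,0,0.7],
  [20,0,-3,0,0,0,0.7],
  [3,0,-27,0,0,0,0.6],
  [0,0,-35,0,0,0,0.5],
  [0,0,-35,0,0,0,0.5],
  [-8,0,-35,0,0,0,0.45],
  [-18,0,-35,0,0,0,0.45],
  [-18,0,-30,0,0,0,0.45],
  [-10,0,-15,0,0,0,0.45],
  [0,0,0,0,0,0,0.45],
  [0,0,0,0,0,0,0.45],
])

```text
time: 7.5
ee_pos: [486.4, 176.3, 250.8]
orientation: [0.0, 0.021, 1.0, 0.0]
ft_force: [0.0, -0.0, -0.2]
width: 0.45
grip_force: 0.0
```

```bash
cat > wing.py <<'E'
from look import *
def wing(P):
    Q=P.reshape(-1,3); C=np.array([570.2,173.]); k=(np.hypot(*(Q[:,:2]-C).T)<44)&(Q[:,2]>115)&(Q[:,2]<150)
    Q=Q[k]; pr=(Q[:,:2]-C)@np.array([.9992,-.04]); py=(Q[:,:2]-C)@np.array([.04,.9992])
    Q=Q[(np.hypot(pr-46,py)>9)]
    print("screw pts",len(Q),"z max",np.percentile(Q[:,2],[50,90,99]).round(1)); r=cv2.minAreaRect(Q[:,:2].astype(np.float32)); b=cv2.boxPoints(r)
    e=max((b[1]-b[0],b[2]-b[1]),key=np.linalg.norm); a=np.degrees(np.arctan2(e[1],e[0]))
    print("rect",r,"wing yaw world mod180",round(a%180,1),"screw cw mod180",round((-a-2.3)%180,1))
if __name__=="__main__":
    s,im,P=look(sys.argv[1]); wing(P)
E
python3 wing.py w4
```

```text
t 7.5 tcp [486.4 176.3 250.8] q [-0.6   0.24  0.22  1.94 -0.06  0.97  1.18]
tool yaw(y axis -90) -2.365069603663784
arm 2073 100.15 [array([560.5, 164.5]), array([44.4, 73. ]), np.float64(40.9)] [531.3 147.2  97. ] [601.2 202.4 103.5]
platen 4999 59.03 [array([578.1, 173.7]), array([ 93.9, 105. ]), np.float64(87.7)] [523.9 124.8  50.2] [632.2 222.   61.7]
pack 7149 40.17 [array([513. , 172.4]), array([109.9,  83.1]), np.float64(87.9)] [469.6 116.4  37.1] [552.8 228.4  43.7]
bed 794 16.32 [array([666.5, 124.4]), array([31.2, 65.6]), np.float64(84.6)] [633.  107.5  13.1] [699.4 140.7  20. ]
screw 2124 134.73 [array([569.8, 173.3]), array([22.1, 73.7]), np.float64(34.3)] [542.  147.3 108. ] [598.5 200.8 143.5]
screw pts 2053 z max [135.2 140.9 142.7]
rect ((569.938720703125, 173.3538055419922), (21.850582122802734, 73.71537017822266), 34.30121994018555) wing yaw world mod180 124.3 screw cw mod180 53.4
```

View pics/w4.png

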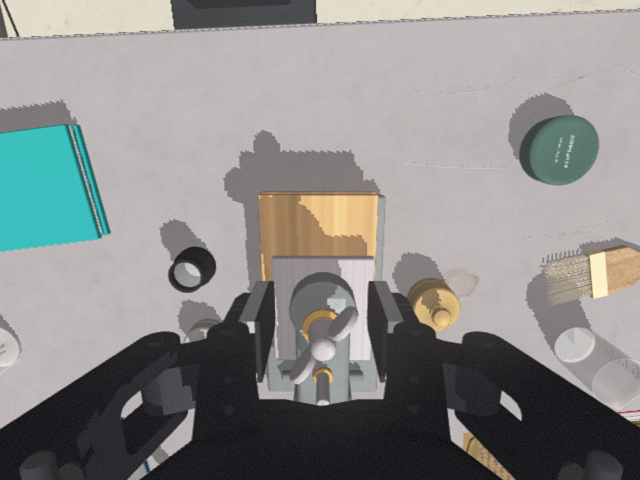

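The pack is home: its front edge is at row 193, square, 100 mm in front of the axis. The wings show at (300,375) and (350,312), the rod at (322,380). Now I'll check the finger geometry before straddling the hub.

Run:
```python
from h import *
P=np.load("pics/w4.npz")["P"].reshape(-1,3); s=telemetry.get_state(); T=rot(s["orientation"]); L=(P-s["ee_pos"])@T
for lo in range(-45,40,5):
    for sg in(1,-1):
        q=L[(L[:,2]>=lo)&(L[:,2]<lo+5)&(np.abs(L[:,0])<35)&(sg*L[:,1]>0)&(np.abs(L[:,1])<75)]
        if len(q): print(lo,sg,len(q),"x",q[:,0].min().round(1),q[:,0].max().round(1),"|y|",np.abs(q[:,1]).min().round(1),np.abs(q[:,1]).max().round(1))
```

```text
-45 1 2119 x -12.9 13.0 |y| 19.4 55.4
-45 -1 2106 x -12.9 12.9 |y| 19.8 55.4
-40 1 3640 x -12.7 14.2 |y| 18.5 53.7
-40 -1 3695 x -12.6 14.1 |y| 18.2 54.1
-35 1 1065 x -11.9 14.0 |y| 19.5 53.0
-35 -1 1077 x -12.9 14.0 |y| 19.2 51.8
-30 1 612 x 3.1 14.0 |y| 20.6 49.7
-30 -1 607 x 3.4 13.8 |y| 20.4 48.8
-25 1 601 x -11.7 12.8 |y| 19.1 37.2
-25 -1 582 x -11.3 12.9 |y| 18.9 38.2
-20 1 350 x -11.2 11.3 |y| 19.1 26.0
-20 -1 372 x -12.1 11.3 |y| 18.8 25.8
-15 1 346 x -11.4 11.4 |y| 19.1 32.8
-15 -1 335 x -11.7 11.5 |y| 18.7 32.5
-10 1 344 x -11.2 11.2 |y| 19.1 33.2
-10 -1 344 x -11.6 11.7 |y| 18.8 32.8
-5 1 306 x -11.1 11.4 |y| 19.1 32.9
-5 -1 309 x -12.0 11.3 |y| 18.9 32.5
0 1 298 x -11.5 11.2 |y| 19.1 32.9
0 -1 282 x -11.5 11.4 |y| 18.9 32.6
5 1 231 x -11.1 11.3 |y| 19.1 32.6
5 -1 245 x -11.3 11.1 |y| 19.0 32.8
10 1 136 x -12.2 11.0 |y| 19.2 31.1
10 -1 129 x -11.4 11.2 |y| 18.9 30.4
15 1 17 x -3.4 9.0 |y| 19.2 19.5
15 -1 22 x -7.0 9.0 |y| 19.0 19.3
```

Call:
send_rows([
  [-28,0,0,0,0,0,0.43],
  [-28,0.4,0,0,0,0,0.43],
  [-27.7,0,0,0,0,0,0.43],
  [0,0,10,0,0,-8.5,0.43],
  [0,0,10,0,0,-8.5,0.43],
  [0,0,10,0,0,-8.5,0.43],
  [0,0,10,0,0,-8.5,0.43],
  [0,0,10,0,0,-8.5,0.43],
  [0,0,10,0,0,-8.5,0.43],
  [0,0,10,0,0,-8.5,0.43],
  [0,0,10,0,0,-8.5,0.43],
  [0,0,6,0,0,-8.5,0.43],
  [0,0,0,0,0,-8.5,0.43],
  [0,0,0,0,0,0,0.43],
  [0,0,0,0,0,0,0.43],
])

```text
time: 9.05
ee_pos: [569.5, 173.3, 164.3]
orientation: [-0.001, -0.659, 0.752, 0.0]
ft_force: [0.1, -1.2, -0.0]
width: 0.428
grip_force: 0.0
```

```bash
cat > st.py <<'E'
from h import *
s=telemetry.get_state(); T=rot(s["orientation"]); y=np.degrees(np.arctan2(T[1,1],T[0,1]))
print("t",s["time"],"pos",s["ee_pos"].round(1),"yaw",y.round(1),"q",s["q"].round(2),"F",s["ft_force"].round(1),"M",s["torque"].round(3),"w",round(s["width"],3),"tilt",T[:,2].round(3))
d=np.array([570.0,173.2])-s["ee_pos"][:2]; print("to axis in tool x,y",(d@T[:2,:2]).round(2))
E
python3 st.py
```

```text
t 9.05 pos [569.5 173.3 164.3] yaw 172.5 q [-0.29  0.48 -0.08  1.81  0.05  0.86  2.62] F [ 0.1 -1.2 -0. ] M [-0.017 -0.012 -0.007] w 0.428 tilt [-0.002 -0.    -1.   ]
to axis in tool x,y [ 0.  -0.5]
```

Call:
send_rows([
  [0,-0.5,10,0,0,0,0.43],
  [0,0,10,0,0,0,0.43],
  [0,0,10,0,0,0,0.43],
  [0,0,7,0,0,0,0.43],
  [0,0,0,0,0,0,0.43],
])

```text
time: 9.55
ee_pos: [570.5, 173.6, 126.9]
orientation: [-0.0, -0.66, 0.751, 0.0]
ft_force: [2.9, 3.0, -3.7]
width: 0.429
grip_force: 1.9
```

```bash
python3 st.py
```

```text
t 9.55 pos [570.5 173.6 126.9] yaw 172.7 q [-0.29  0.53 -0.08  1.83  0.06  0.79  2.61] F [ 2.9  3.  -3.7] M [ 0.525 -0.541  0.032] w 0.429 tilt [-0.001 -0.    -1.   ]
to axis in tool x,y [0.44 0.44]
```

Call:
send_rows([
  [0,0,0,0,0,0,0.43],
  [0,0,0,0,0,0,0.43],
])

```text
time: 9.75
ee_pos: [570.4, 173.5, 127.9]
orientation: [-0.0, -0.66, 0.751, 0.0]
ft_force: [2.3, 2.1, -3.3]
width: 0.432
grip_force: 1.6
```

```bash
python3 st.py
python3 - <<'E'
from h import *
im,d,P=cloud("wrist"); save("w5",im)
E
```

```text
t 9.75 pos [570.4 173.5 127.9] yaw 172.7 q [-0.29  0.53 -0.08  1.83  0.06  0.79  2.61] F [ 2.3  2.1 -3.3] M [ 0.543 -0.442  0.036] w 0.432 tilt [-0.001  0.    -1.   ]
to axis in tool x,y [0.39 0.37]
```

View pics/w5.png

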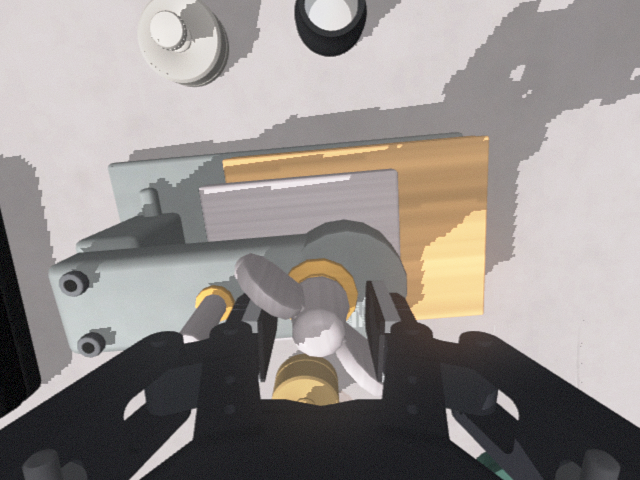

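The view shows both fingers straddling the hub at (318,325). The rod at (210,315) is outside the rear finger, and each wing is on the clockwise side of its finger. I'll start the stroke gently.

Call:
send_rows([
  [0.2,0.2,0,0,0,3,0.43],
  [0,0,0,0,0,5,0.43],
  [0,0,0,0,0,5,0.43],
  [0,0,0,0,0,5,0.43],
  [0,0,0,0,0,5,0.43],
])

```text
time: 10.3
ee_pos: [570.6, 173.5, 128.5]
orientation: [0.0, -0.496, 0.868, 0.0]
ft_force: [3.2, 2.6, -1.5]
width: 0.43
grip_force: 1.7
```

```bash
python3 st.py
```

```text
t 10.3 pos [570.6 173.5 128.5] yaw 149.5 q [-0.37  0.52  0.02  1.83 -0.01  0.79  2.27] F [ 3.2  2.6 -1.5] M [ 0.561 -0.596  0.045] w 0.43 tilt [ 0.001  0.001 -1.   ]
to axis in tool x,y [0.61 0.37]
```

Call:
send_rows([
  [0.3,0.2,0,0,0,8,0.43],
  [0.2,0.2,0,0,0,8,0.43],
  [0,0,0,0,0,8,0.43],
  [0,0,0,0,0,8,0.43],
  [0,0,0,0,0,8,0.43],
  [0,0,0,0,0,8,0.43],
  [0,0,0,0,0,8,0.43],
  [0,0,0,0,0,8,0.43],
  [0,0,0,0,0,8,0.43],
])

```text
time: 11.2
ee_pos: [569.8, 172.9, 128.6]
orientation: [-0.0, 0.111, 0.994, 0.0]
ft_force: [1.8, 1.0, -2.3]
width: 0.428
grip_force: 1.9
```

```bash
python3 st.py
```

```text
t 11.2 pos [569.8 172.9 128.6] yaw 77.3 q [-0.6   0.54  0.33  1.85 -0.23  0.79  1.2 ] F [ 1.8  1.  -2.3] M [ 0.356 -0.319  0.111] w 0.428 tilt [-0.  0. -1.]
to axis in tool x,y [-0.15  0.36]
```

Call:
send_rows([
  [0,0.2,0,0,0,8,0.43],
  [0,0,0,0,0,8,0.43],
  [0,0,0,0,0,8,0.43],
  [0,0,0,0,0,8,0.43],
  [0,0,0,0,0,8,0.43],
  [0,0,0,0,0,8,0.43],
  [0,0,0,0,0,8,0.43],
  [0,0,0,0,0,8,0.43],
  [0,0,0,0,0,8,0.43],
  [0,0,0,0,0,8,0.43],
])

```text
time: 12.2
ee_pos: [569.2, 174.7, 128.2]
orientation: [-0.001, 0.723, 0.691, 0.0]
ft_force: [1.1, 4.6, -2.9]
width: 0.43
grip_force: 2.0
```

```bash
python3 st.py
```

```text
t 12.2 pos [569.2 174.7 128.2] yaw -2.6 q [-0.86  0.61  0.68  1.87 -0.5   0.85  0.03] F [ 1.1  4.6 -2.9] M [ 0.875 -0.287  0.054] w 0.43 tilt [-0.001  0.002 -1.   ]
to axis in tool x,y [-1.45  0.83]
```

Call:
send_rows([
  [-0.8,0.4,0,0,0,8,0.43],
  [-0.4,0.2,0,0,0,8,0.43],
  [0,0,0,0,0,8,0.43],
  [0,0,0,0,0,8,0.43],
  [0,0,0,0,0,8,0.43],
  [0,0,0,0,0,8,0.43],
  [0,0,0,0,0,8,0.43],
])

```text
time: 12.9
ee_pos: [570.8, 172.6, 128.8]
orientation: [-0.001, 0.963, 0.27, 0.001]
ft_force: [3.9, 1.4, -1.9]
width: 0.43
grip_force: 1.6
```

```bash
python3 st.py
```

```text
t 12.9 pos [570.8 172.6 128.8] yaw -58.7 q [-1.01  0.7   0.92  1.87 -0.7   0.93 -0.78] F [ 3.9  1.4 -1.9] M [ 0.361 -0.715  0.056] w 0.43 tilt [ 0.001  0.002 -1.   ]
to axis in tool x,y [-0.43 -0.92]
```

Call:
send_rows([
  [-0.2,-0.4,0,0,0,8,0.43],
  [0,0,0,0,0,8,0.43],
  [0,0,0,0,0,8,0.43],
  [0,0,0,0,0,8,0.43],
  [0,0,0,0,0,8,0.43],
  [0,0,0,0,0,8,0.43],
  [0,0,0,0,0,8,0.43],
])

```text
time: 13.6
ee_pos: [569.5, 173.1, 128.3]
orientation: [-0.001, 0.977, -0.214, -0.001]
ft_force: [2.0, 2.3, -2.6]
width: 0.432
grip_force: 2.1
```

```bash
python3 st.py
```

```text
t 13.6 pos [569.5 173.1 128.3] yaw -114.7 q [-1.12  0.83  1.13  1.88 -0.88  1.04 -1.61] F [ 2.   2.3 -2.6] M [ 0.472 -0.215  0.043] w 0.432 tilt [-0.002  0.002 -1.   ]
to axis in tool x,y [ 0.39 -0.26]
```

Call:
send_rows([
  [0,0,0,0,0,-7,0.43],
  [0,0,-8,0,0,0,0.43],
  [0,0,-12,0,0,0,0.43],
  [0,0,-14,0,0,0,0.43],
  [0,0,0,0,0,-8.5,0.43],
  [0,0,0,0,0,-8.5,0.43],
  [0,0,0,0,0,-8.5,0.43],
  [0,0,0,0,0,-8.5,0.43],
  [0,0,0,0,0,-8.5,0.43],
  [0,0,0,0,0,-8.5,0.43],
  [0,0,0,0,0,-8.5,0.43],
  [0,0,0,0,0,-8.5,0.43],
  [0,0,0,0,0,-8.5,0.43],
  [0,0,0,0,0,-8.5,0.43],
  [0,0,0,0,0,-8.5,0.43],
])

```text
time: 15.1
ee_pos: [570.5, 171.7, 163.7]
orientation: [0.0, 0.786, 0.618, 0.001]
ft_force: [-0.1, -0.0, -0.6]
width: 0.428
grip_force: 0.0
```

Call:
send_rows([
  [0,0,0,0,0,-8.5,0.43],
  [0,0,0,0,0,-8.5,0.43],
  [0,0,0,0,0,-8.5,0.43],
  [0,0,0,0,0,-8.5,0.43],
  [0,0,0,0,0,-8.5,0.43],
  [0,0,0,0,0,-8.5,0.43],
  [0,0,0,0,0,-8.5,0.43],
  [0,0,0,0,0,-8.5,0.43],
  [0,0,0,0,0,-8.5,0.43],
  [0,0,0,0,0,-8.5,0.43],
  [0,0,0,0,0,0,0.43],
  [0,0,0,0,0,0,0.43],
])

```text
time: 16.3
ee_pos: [570.5, 171.6, 163.1]
orientation: [0.0, 0.166, 0.986, 0.0]
ft_force: [0.8, 0.2, -0.3]
width: 0.427
grip_force: 0.0
```

```bash
python3 st.py; python3 wing.py w6
```

```text
t 16.3 pos [570.5 171.6 163.1] yaw 70.9 q [-0.66  0.5   0.4   1.83 -0.25  0.86  1.1 ] F [ 0.8  0.2 -0.3] M [-0.016 -0.046  0.006] w 0.427 tilt [ 0.001  0.    -1.   ]
to axis in tool x,y [0.99 1.37]
t 16.3 tcp [570.5 171.6 163.1] q [-0.66  0.5   0.4   1.83 -0.25  0.86  1.1 ]
tool yaw(y axis -90) -19.136607311296785
arm 4515 100.12 [array([606. , 164.7]), array([110.9,  33.9]), np.float64(0.7)] [550.8 147.2  97. ] [661.3 181.9 103.3]
platen 9087 54.11 [array([578.3, 173.8]), array([ 94.3, 104.8]), np.float64(87.5)] [524.4 125.   50.1] [632.5 222.8  56.9]
pack 16214 40.08 [array([545.8, 171. ]), array([109.8, 149.2]), np.float64(87.6)] [469.5 114.8  37.2] [622.7 228.7  42.8]
bed 2998 16.0 [array([584.9, 227.7]), array([ 15.8, 212.2]), np.float64(87.6)] [479.  216.9  13. ] [691.2 239.7  18.4]
screw 4190 131.45 [array([564.4, 172.9]), array([61.2, 25.7]), np.float64(42.6)] [536.7 155.5 108.1] [595.6 192.2 150. ]
screw pts 3882 z max [132.1 136.8 149.3]
rect ((565.6253662109375, 171.29562377929688), (55.623172760009766, 35.65171813964844), 56.30172348022461) wing yaw world mod180 56.3 screw cw mod180 121.4
```

Platen top is 54.0, so the screw is at about 5.8 rad, which matches the strokes so far. The pack sits at press x ≈ -24. Second stroke next.

Call:
send_rows([
  [1,1.3,0,0,0,0,0.43],
  [0,0,10,0,0,0,0.43],
  [0,0,12,0,0,0,0.43],
  [0,0,10,0,0,0,0.43],
  [0,0,5,0,0,0,0.43],
  [0,0,0,0,0,3,0.43],
  [0,0,0,0,0,5,0.43],
  [0,0,0,0,0,5,0.43],
  [0,0,0,0,0,8,0.43],
  [0,0,0,0,0,8,0.43],
])

```text
time: 17.35
ee_pos: [569.0, 174.0, 124.3]
orientation: [-0.001, 0.408, 0.913, -0.0]
ft_force: [-0.4, 1.8, -2.7]
width: 0.431
grip_force: 2.0
```

```bash
python3 st.py
```

```text
t 17.35 pos [569.  174.  124.3] yaw 41.8 q [-0.74  0.57  0.51  1.86 -0.37  0.81  0.7 ] F [-0.4  1.8 -2.7] M [0.306 0.003 0.095] w 0.431 tilt [-0.001 -0.    -1.   ]
to axis in tool x,y [-1.24  0.19]
```

Call:
send_rows([
  [-0.6,0.1,-1,0,0,8,0.43],
  [-0.4,0,-1,0,0,8,0.43],
  [0,0,0,0,0,8,0.43],
  [0,0,0,0,0,8,0.43],
  [0,0,0,0,0,8,0.43],
  [0,0,0,0,0,8,0.43],
  [0,0,0,0,0,8,0.43],
  [0,0,0,0,0,8,0.43],
  [0,0,0,0,0,8,0.43],
  [0,0,0,0,0,8,0.43],
])

```text
time: 18.35
ee_pos: [571.1, 174.6, 127.0]
orientation: [-0.0, 0.899, 0.438, 0.001]
ft_force: [2.2, 2.7, -2.1]
width: 0.428
grip_force: 1.8
```

```bash
python3 st.py
```

```text
t 18.35 pos [571.1 174.6 127. ] yaw -38.1 q [-0.97  0.67  0.86  1.87 -0.65  0.9  -0.46] F [ 2.2  2.7 -2.1] M [ 0.564 -0.651  0.083] w 0.428 tilt [ 0.002  0.001 -1.   ]
to axis in tool x,y [-1.79 -0.05]
```

Call:
send_rows([
  [-0.8,0,0,0,0,8,0.43],
  [-0.4,0,0,0,0,8,0.43],
  [0,0,0,0,0,8,0.43],
  [0,0,0,0,0,8,0.43],
  [0,0,0,0,0,8,0.43],
  [0,0,0,0,0,8,0.43],
  [0,0,0,0,0,8,0.43],
  [0,0,0,0,0,8,0.43],
  [0,0,0,0,0,8,0.43],
  [0,0,0,0,0,8,0.43],
])

```text
time: 19.35
ee_pos: [569.8, 173.3, 126.7]
orientation: [-0.0, 0.97, -0.243, 0.0]
ft_force: [1.1, 2.7, -2.3]
width: 0.431
grip_force: 2.1
```

```bash
python3 st.py
```

```text
t 19.35 pos [569.8 173.3 126.7] yaw -118.1 q [-1.14  0.86  1.17  1.88 -0.92  1.06 -1.64] F [ 1.1  2.7 -2.3] M [ 0.484 -0.302  0.064] w 0.431 tilt [ 0.     0.001 -1.   ]
to axis in tool x,y [0.24 0.03]
```

Call:
send_rows([
  [0,0,0,0,0,-7,0.43],
  [0,0,-8,0,0,0,0.43],
  [0,0,-12,0,0,0,0.43],
  [0,0,-14,0,0,0,0.43],
  [0,0,0,0,0,-8.5,0.43],
  [0,0,0,0,0,-8.5,0.43],
  [0,0,0,0,0,-8.5,0.43],
  [0,0,0,0,0,-8.5,0.43],
  [0,0,0,0,0,-8.5,0.43],
  [0,0,0,0,0,-8.5,0.43],
  [0,0,0,0,0,-8.5,0.43],
  [0,0,0,0,0,-8.5,0.43],
  [0,0,0,0,0,-8.5,0.43],
  [0,0,0,0,0,-8.5,0.43],
  [0,0,0,0,0,-8.5,0.43],
])

```text
time: 20.85
ee_pos: [570.1, 171.7, 162.7]
orientation: [0.0, 0.804, 0.594, 0.001]
ft_force: [-0.1, 0.7, -0.7]
width: 0.427
grip_force: 0.0
```

Call:
send_rows([
  [0,0,0,0,0,-8.5,0.43],
  [0,0,0,0,0,-8.5,0.43],
  [0,0,0,0,0,-8.5,0.43],
  [0,0,0,0,0,-8.5,0.43],
  [0,0,0,0,0,-8.5,0.43],
  [0,0,0,0,0,-8.5,0.43],
  [0,0,0,0,0,-8.5,0.43],
  [0,0,0,0,0,-8.5,0.43],
  [0,0,0,0,0,-8.5,0.43],
  [0,0,0,0,0,-8.5,0.43],
  [0,0,0,0,0,0,0.43],
  [0,0,0,0,0,0,0.43],
])

```text
time: 22.05
ee_pos: [570.0, 171.6, 162.1]
orientation: [0.001, 0.196, 0.981, 0.0]
ft_force: [-0.8, -0.4, -0.0]
width: 0.43
grip_force: 0.0
```

```bash
python3 st.py
python3 - <<'E'
from look import *
s,im,P=look("w7")
for lo,hi in((118,122),(122,126),(126,131)):
    Q=P.reshape(-1,3); r=np.hypot(Q[:,0]-570,Q[:,1]-173.2); k=(Q[:,2]>lo)&(Q[:,2]<hi)&(r>14)&(r<39)
    L=(Q-s["ee_pos"])@rot(s["orientation"]); 
    q=Q[k]; a=np.degrees(np.arctan2(q[:,1]-173.2,q[:,0]-570)); h,e=np.histogram(a,36,(-180,180)); print(lo,[(int(x),int(n)) for x,n in zip(e,h) if n>5])
E
```

```text
t 22.05 pos [570.  171.6 162.1] yaw 67.4 q [-0.69  0.5   0.45  1.84 -0.28  0.86  1.07] F [-0.8 -0.4 -0. ] M [ 0.032 -0.014  0.025] w 0.43 tilt [ 0.001  0.    -1.   ]
to axis in tool x,y [0.61 1.53]
t 22.05 tcp [570.  171.6 162.1] q [-0.69  0.5   0.45  1.84 -0.28  0.86  1.07]
tool yaw(y axis -90) -22.634336865987706
arm 4308 100.11 [array([602.9, 162.5]), array([114.5,  29.2]), np.float64(0.9)] [545.9 147.2  97. ] [660.  177.5 103.5]
platen 8407 51.11 [array([578.2, 173.9]), array([ 93.5, 104.3]), np.float64(87.7)] [524.6 125.3  50. ] [632.1 222.4  53.5]
pack 16369 40.07 [array([546. , 171.1]), array([109.8, 149.3]), np.float64(87.6)] [469.6 115.   36.4] [622.9 228.7  42.8]
bed 3616 16.06 [array([589.3, 224.6]), array([ 21.6, 221.5]), np.float64(87.6)] [478.7 211.1  13.1] [700.4 239.6  18.8]
screw 3994 128.58 [array([565.4, 171.6]), array([58.2, 31.2]), np.float64(47.8)] [535.7 157.9 108. ] [596.4 198.7 150. ]
118 [(-180, 8), (-170, 97), (-160, 9), (30, 43)]
122 [(-180, 7), (-170, 109), (-160, 22), (30, 42)]
126 [(-180, 9), (-170, 165), (-160, 86), (10, 19), (20, 28), (30, 82)]
```

View pics/w7.png

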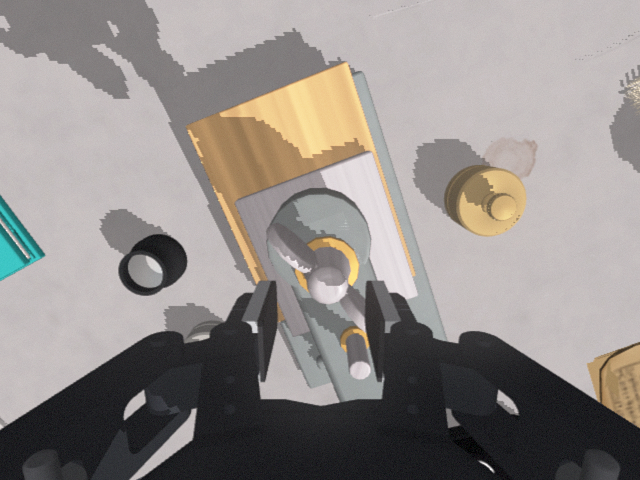

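Platen top is 51.0, which is first touch, with the screw at about 9.0 rad. The wing at (290,240)–(360,310) lies at a world yaw of about 20°. The last stroke is about 118° more.

Call:
send_rows([
  [0.6,1.4,0,0,0,0,0.43],
  [0,0,10,0,0,0,0.43],
  [0,0,12,0,0,0,0.43],
  [0,0,10,0,0,0,0.43],
  [0,0,4,0,0,0,0.43],
  [0,0,0,0,0,3,0.43],
  [0,0,0,0,0,5,0.43],
  [0,0,0,0,0,5,0.43],
  [0,0,0,0,0,8,0.43],
  [0,0,0,0,0,8,0.43],
  [0,0,0,0,0,8,0.43],
])

```text
time: 23.2
ee_pos: [568.9, 174.5, 124.4]
orientation: [-0.001, 0.497, 0.868, -0.0]
ft_force: [0.3, 1.8, -2.5]
width: 0.433
grip_force: 2.3
```

```bash
python3 st.py
```

```text
t 23.2 pos [568.9 174.5 124.4] yaw 30.4 q [-0.79  0.59  0.59  1.86 -0.43  0.82  0.55] F [ 0.3  1.8 -2.5] M [ 0.442 -0.057  0.063] w 0.433 tilt [-0.001  0.    -1.   ]
to axis in tool x,y [-1.64  0.29]
```

Call:
send_rows([
  [-0.7,0.1,-1,0,0,8,0.43],
  [-0.4,0,-1,0,0,8,0.43],
  [0,0,0,0,0,8,0.43],
  [0,0,0,0,0,8,0.43],
  [0,0,0,0,0,8,0.43],
])

```text
time: 23.7
ee_pos: [570.3, 175.1, 126.8]
orientation: [-0.001, 0.764, 0.646, 0.001]
ft_force: [2.7, 4.8, -2.5]
width: 0.43
grip_force: 2.4
```

```bash
python3 st.py
```

```text
t 23.7 pos [570.3 175.1 126.8] yaw -9.6 q [-0.91  0.64  0.76  1.87 -0.57  0.87 -0.03] F [ 2.7  4.8 -2.5] M [ 1.015 -0.391  0.086] w 0.43 tilt [ 0.001  0.002 -1.   ]
to axis in tool x,y [-1.92  0.07]
```

Call:
send_rows([
  [-0.6,0,0,0,0,8,0.43],
  [-0.4,0,0,0,0,8,0.43],
  [0,0,0,0,0,8,0.43],
  [0,0,0,0,0,8,0.43],
  [0,0,0,0,0,8,0.43],
  [0,0,0,0,0,5,0.43],
  [0,0,0,0,0,0,0.43],
])

```text
time: 24.4
ee_pos: [571.0, 172.8, 127.2]
orientation: [0.0, 0.952, 0.307, 0.001]
ft_force: [3.5, 3.6, -1.5]
width: 0.431
grip_force: 1.9
```

```bash
python3 st.py
```

```text
t 24.4 pos [571.  172.8 127.2] yaw -54.3 q [-1.03  0.72  0.95  1.88 -0.73  0.94 -0.68] F [ 3.5  3.6 -1.5] M [ 0.57  -0.778  0.116] w 0.431 tilt [ 0.003 -0.    -1.   ]
to axis in tool x,y [-0.6  -0.88]
```

Done turning. I'll back off, lift away, and check from above.

Call:
send_rows([
  [0,0,0,0,0,-7,0.43],
  [0,0,0,0,0,-5,0.43],
  [0,0,-8,0,0,0,0.43],
  [0,0,-14,0,0,0,0.43],
  [0,0,-20,0,0,0,0.43],
  [0,0,-25,0,0,0,0.43],
  [0,0,-25,0,0,0,0.43],
  [0,0,-10,0,0,0,0.43],
  [0,0,0,0,0,0,0.43],
  [0,0,0,0,0,0,0.43],
])

```text
time: 25.4
ee_pos: [569.3, 171.9, 228.8]
orientation: [-0.0, 0.915, 0.404, -0.0]
ft_force: [-0.8, 0.3, -0.6]
width: 0.43
grip_force: 0.0
```

Run:
```python
from look import *
s,im,P=look("w8"); Q=P.reshape(-1,3); c=im.reshape(-1,3).astype(int); T=rot(s["orientation"])
near=(Q[:,0]>525)&(Q[:,0]<630)&(Q[:,1]>127)&(Q[:,1]<220)&(Q[:,2]>45)&(Q[:,2]<55)&((c[:,0]-c[:,2])<40); print("platen z",near.sum(),np.median(Q[near,2]))
from wing import wing; wing(P)
# bystanders: shift check, top camera before/after
a=np.load("pics/top0.npz"); im1,d1,P1=cloud("top")
for n,(u,v) in dict(brass=(304,244),steel=(386,233),loupe=(387,261),tin=(263,296),jar=(468,231),beaker=(247,221),brush=(235,254)).items():
    w=np.s_[v-15:v+16,u-15:u+16]; print(n,np.abs(a["im"][w].astype(int)-im1[w]).mean().round(1),end="; ")
```

```text
t 25.4 tcp [569.3 171.9 228.8] q [-1.08  0.57  1.02  1.81 -0.55  1.08 -0.6 ]
tool yaw(y axis -90) -132.3456045323623
arm 9503 100.01 [array([631.4, 171.7]), array([ 46.4, 117.6]), np.float64(87.3)] [571.6 147.8  97. ] [690.6 197.6 103.5]
platen 74 56.12 [array([672.8, 197.4]), array([28.4,  6.1]), np.float64(12.9)] [659.5 191.2  50.1] [687.3 198.5  62.7]
pack 4351 38.09 [array([546.8, 188.1]), array([ 75.5, 149.3]), np.float64(87.6)] [471.6 152.3  36. ] [622.8 228.7  42. ]
bed 5677 16.06 [array([590.4, 213.1]), array([ 45.1, 224.6]), np.float64(87.6)] [479.  187.9  13. ] [702.8 240.   19.9]
screw 2024 127.11 [array([572.2, 174.8]), array([20.3, 74.1]), np.float64(8.7)] [561.6 137.  108. ] [582.3 212.3 133.9]
platen z 4737 49.09500409307839
screw pts 1801 z max [127.5 131.6 132.8]
rect ((571.8051147460938, 174.71669006347656), (19.476764678955078, 74.1294937133789), 8.674352645874023) wing yaw world mod180 98.7 screw cw mod180 79.0
brass 3.8; steel 18.7; loupe 5.2; tin 3.5; jar 4.4; beaker 4.5; brush 4.4;
```

Run:
```python
from h import *
a=np.load("pics/scene0.npz"); im,d,P=cloud("scene"); m=(np.hypot(a["P"][...,0]-622,a["P"][...,1]-44)<35)&(a["P"][...,2]>8); k=(np.hypot(P[...,0]-622,P[...,1]-44)<35)&(P[...,2]>8)&(P[...,2]<50)
print(m.sum(),a["P"][m].mean(0).round(1),k.sum(),P[k].mean(0).round(1))
s=telemetry.get_state(); print(s["ft_force"].round(1),np.abs(s["joint_velocities"]).max())
if np.linalg.norm(a["P"][m].mean(0)-P[k].mean(0))<4: print(order.close_job())
```

```text
278 [626.4  41.5  22.7] 273 [626.4  41.6  23.2]
[ 0.2 -0.3 -0.3] 0.0033823310886737863
the job is handed in; nothing more can be done
None
```

I handed the job in at about 25.5 s: the pack is square against both pins, the screw stands at about 10.8 rad (roughly 0.3 turn past first touch, an estimated 30 N on the pack), no bystander appears to have moved, and the gripper is clear; no verdict came back.

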